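# Make up the bottle kit and the dropper kit

## Robot

A 7-joint arm with a two-finger parallel gripper is mounted at the origin on a cart in front of the work surface, level with it; the furniture and walls round the work are solid. World frame = base frame: x ahead of the robot, y to its left, z up, the work surface at z = 0. Lengths are in m, angles in rad, forces in N, time in s.
With the tool pointing down it reaches from about 0.425 to 1.025 m from the base axis. Payload 9.4 kg.
Tool frame: the origin (TCP) lies at the very end of the fingers, on their centre line; the grasp point (between the pads) lies 19 mm behind it (env.tcp_to_grasp is the distance from the TCP to the grasp point, in m); z points along the fingers, y is the line along which they close (so a half turn about z gives the same grasp; the last joint's range is limited). The gripper opens to 85 mm and grips with 20 to 120 N. Pads are 22 mm wide; open, the fingers measure 114 mm over their backs; the gripper's body (76 mm by 85 mm) begins 54 mm behind the grasp point. The pads swing forward as they close: fully open they stand 13 mm farther back than shut.
Start: joints at [-1.255, 0.599, -0.003, 1.599, 0.002, 0.943, -0.08], TCP at [0.278, 0.67, 0.231] pointing down, gripper open.
Joint ranges: [-2.57, 2.57], [-0.35, 1.97], [-1.29, 1.29], [0.11, 2.56], [-1.05, 4.19], [0.11, 1.86], [-2.63, 2.63]. Speed limits (rad/s): [2.22, 2.22, 3.01, 3.01, 3.14, 3.14, 3.14].

## Interface

Orientations are given as [roll, pitch, yaw] about the fixed x, y, z axes, in that order (R = Rz(yaw) Ry(pitch) Rx(roll)).
In Python, from plant import env, imaging gives the robot as it stands.
- The arm moves only by the tool move_arm, never from a script. Its argument "steps" is a list that holds one entry, the list of rows, each a list of 6 numbers: the shift along the tool's x, y, z in m, then the turn, a rotation vector about the tool's x, y, z in degrees. In form: [[[tx, ty, tz, rx, ry, rz], ...]]. A call has exactly 10 rows; each row is the pose to reach, as a shift and turn from the pose commanded when the call began, along the tool's axes at that moment; what a row does not reach only later rows make up. A row lasts 1/12 s, in which the tool goes at most 41.7 mm and 7.16 degrees, less where a joint would pass 70% of its speed; a pose out of reach is approached as far as the arm can. A call with a gripper value outside its range is refused whole. "hand" is the opening, from 0 (shut) to 1 (fully open), set as the call begins (left out, the last holds). The fingers move at their own pace and stop on an object; the grip force is fixed at half the most. Time passes only in rows, so rows that repeat a pose let the fingers close, or fill a call up. It gives the time, the measured TCP pose, the force, the opening and the grip force at its end, in the units of the state.
- env.observe(): the state, without advancing time (a new reading comes with each control period).
- imaging.get_image(name): name is "side" or "top" or "wrist"; returns a dict with "frame" (384x512x3 uint8, blue, green, red), "fx", "fy", "cx", "cy" (pixels), "R" (3x3) and "t" (3): a world point X has camera coordinates R X + t; the wrist camera has in their place "tool_from_camera" (4x4, takes a point from camera to tool coordinates, whose origin is the TCP and whose axes are the flange's). Camera axes: x right, y down, z forward; pixel columns grow to the right and rows downward; lengths in m; the calibration is good to about 2 mm. A picture is of the moment at which its call begins: read the wrist's pose just before it. There is no depth.
- env.close_job(): hands the job in; it is judged then, once.
The state is a dict: "t": time; "qpos": joint angles; "qvel": joint speeds; "tau": joint torques, N m; "ee_pos": TCP position; "eef_rot": TCP orientation; "contact_force": force on the tool from outside, world axes, zero at the start; "torque": the same for the moment, N m; "finger_gap": opening from 0.0 (shut) to 1.0 (fully open); "grip_force": force on a finger pad.
Only numpy, scipy, OpenCV 4.12 (cv2) and the standard library are available. Lean on these libraries where they do the work, as an engineer would, in place of code of your own. Each camera call takes 0.05 s, during which the arm holds its last target. There are 200 camera calls.

## Task

Make up the two kits on the worktop. In the long two-bay tray, stand the amber bottle in the smaller bay and lay the roll of white labelling tape flat in the larger bay; in the square tray, seat the white keyed block fully down inside the dark grey frame, with its two lugs in the frame's two notches, and stand the dropper bottle in the block's round well. Keep both bottles upright throughout and leave the clear buffer bottle and the conical flask where they stand.

Things in the scene. Friction and masses are not known exactly. Their poses are not given: they have to be found in the camera images.
- amber_mid (a point): Centre of the amber bottle: brown glass with a black screw cap, label round it, standing upright, 126 mm tall; this point is on its axis, 63 mm above its foot. The body is round, 58 mm across up to 80 mm above the foot, then a shoulder narrows it to the neck at 102 mm; cap 34 mm across, from 109 to 126 mm. 0.23 kg. z is its axis. Goes in the small bay of the long tray.
- tape_mid (a point): Centre of the roll of white labelling tape: lies flat, 62 mm outside diameter, 18 mm high, cardboard core (its hole cannot be gripped: solid); this point is 9 mm above its underside. 50 g. z is its axis. Goes in the large bay of the long tray.
- block_mid (a point): Centre of the keyed block: white plastic square block 56 x 56 mm, 26 mm high, lying on its base; this point is 13 mm above its underside. A round well in its top, 45 mm across and 22 mm deep (floor 4 mm thick). From the foot of its +x and -x faces a lug stands out 10 mm: 12 mm wide, 7 mm high, so 76 mm over the lugs along x. Flat plain faces at +y and -y, 28 mm from the centre. 0.12 kg. A half turn about z makes no difference.
- dropper_mid (a point): Centre of the dropper bottle: white bottle with a red pointed nozzle cap, upright, 94 mm tall; this point is on its axis, 47 mm above its foot. Body round, 31 mm across, straight up to 50 mm above the foot, shoulder to 56 mm, then the cap, 19 mm across, from 60 to 73 mm, and the thin nozzle. 45 g. Goes in the block's well.
- long_tray: Long low light grey plastic tray, fixed to the worktop, 120 mm (its x) by 212 mm (its y), 12 mm high; origin in the middle of its underside. Floor 4 mm thick, lip 4 mm thick, rising 8 mm above the floor. A low divider as high as the lip parts it: the small bay (112 x 86 mm inside) is centred at y = -59 mm, the large bay (112 x 112 mm inside) at y = +46 mm, both at x = 0.
- square_tray: Square low light grey plastic tray, fixed to the worktop, 130 x 130 mm, 12 mm high; origin in the middle of its underside, floor 4 mm thick, lip as the long tray's. In its middle a darker grey square frame, 64 x 64 mm inside and 76 x 76 mm outside, its top 9 mm above the tray's floor; the middles of its +x and -x sides have a notch 20 mm wide, down to the floor, for the block's lugs. A block not keyed rests on the frame, 9 mm above the floor.
- buffer_mid (a point): Bystander: centre of the buffer bottle, clear plastic with a white cap and a label, upright, 53 mm across, 118 mm tall; point 59 mm above its foot. To be left where it stands. To the right of where the bottles start stands a fixed cabinet 0.28 m high (x over 0.58 m, y below -0.07 m), easily hit by a carried bottle; the front of the worktop (x under 0.5 m) is free of tall things between the trays.
- flask_mid (a point): Bystander: centre of the clear conical flask, 95 mm across at the foot, 113 mm tall; point half-way up. To be left where it stands. To its left stands a fixed water bath, 0.3 m high and more (x over 0.53 m, y over 0.30 m).
There are look-alikes about, which are no part of the job. Leave any blue or red look-alike of the part that bears block_mid alone.

How it is judged:
At the end, for the whole second after the job is handed in: Amber bottle stands on the floor of the small bay, tape flat on the floor of the large bay; block on the square tray's floor inside the frame (within 8 mm and 0.2 rad), dropper bottle upright on the well's floor (within 12 mm of the block's axis); all released and at rest (x of amber_mid in the frame of long_tray between -0.04 and 0.04 m and y of amber_mid in the frame of long_tray between -0.085 and -0.033 m and z of amber_mid in the frame of long_tray between 0.062 and 0.071 m and angle between each of amber_mid, tape_mid's own z axis and vertical below 0.1 rad and x of tape_mid in the frame of long_tray between -0.04 and 0.04 m and y of tape_mid in the frame of long_tray between 0.008 and 0.084 m and z of tape_mid in the frame of long_tray between 0.009 and 0.017 m and horizontal distance between block_mid and square_tray below 0.008 m and angle between the x axis of block_mid and the x axis of square_tray, either way round below 0.2 rad and angle between block_mid's own z axis and vertical below 0.06 rad and z of block_mid in the frame of square_tray between 0.013 and 0.0205 m and horizontal distance between dropper_mid and block_mid below 0.012 m and angle between dropper_mid's own z axis and vertical below 0.12 rad and z of dropper_mid in the frame of block_mid between 0.034 and 0.042 m and contact force between the fingers and amber below 0.1 N and contact force between the fingers and tape below 0.1 N and contact force between the fingers and block below 0.1 N and contact force between the fingers and dropper below 0.1 N and linear speed of each of amber, tape, block, dropper below 0.04 m/s and angular speed of each of amber, tape, block, dropper below 0.6 rad/s); the robot touches nothing.
It fails at once if the buffer bottle or the flask is shifted by more than 20 mm (distance of any of buffer_mid, flask_mid from where it was at the start of the episode above 0.02 m).
It fails at once if the amber bottle or the dropper bottle is tipped by more than 35 degrees (angle between any of amber_mid, dropper_mid's own z axis and vertical above 0.61 rad).
It also fails if it takes over 112 s, if anything falls off the work surface, if the arm or the gripper's body presses on something with over 40 N, if the wrist force passes 120 N, or if a joint passes its speed limit or range.

## Working session

There is one attempt and no reset: what is moved stays moved. The work goes in short steps, Python scripts to look and compute and a tool call to move; the robot and the scene stay as the last step left them, time stands still between calls to the robot, and variables do not carry over. Pictures are saved under pics/ and viewed, at most 15 in all, crops included, and the job is handed in when it is done.

Besides the shell and the picture viewer there is one more tool, called after "Call:" as a command line: name --argument value ..., lists and objects as JSON in quotes. move_arm: Moves the arm, as the interface text tells. Its arguments: {"type":"object","properties":{"steps":{"type":"array","items":{"type":"array","items":{"type":"array","items":{"type":"number"}}}},"hand":{"type":"number"}},"required":["steps"]}

```bash
mkdir -p pics; ls
python3 - <<'E'
from plant import env, imaging
import cv2
s=env.observe(); print(s['t'],s['ee_pos'],s['eef_rot'],s['finger_gap'],env.tcp_to_grasp)
for n in ['top','side']:
    d=imaging.get_image(n); cv2.imwrite(f'pics/{n}1.png',d['frame']); print(n,d['fx'],d['cx'],d['cy'],d['R'],d['t'])
d=imaging.get_image('wrist');print(d['fx'],d['tool_from_camera'])
E
```

```text
pics
0.0 [0.27735296 0.66935738 0.2304026 ] [-3.14004257e+00  1.62770534e-04  2.74889437e+00] 0.9999423019813115 0.0187
top 456.8860289020652 249.48891826009614 195.87664836317322 [[ 0.02136999 -0.99946809  0.02463451]
 [-0.99661174 -0.02325348 -0.07889439]
 [ 0.07942527 -0.02286507 -0.99657855]] [0.08927579 0.5040872  1.54688832]
side 442.26850270026233 256.41512884847566 189.00561619737144 [[ 0.94351776 -0.33098432  0.01495372]
 [-0.11502763 -0.36956082 -0.92205935]
 [ 0.3107135   0.86825928 -0.38675954]] [-0.43933404  0.18071055  1.31690648]
328.0169575419979 [[-7.13483148e-04 -9.51421746e-01 -3.07889838e-01  8.08124463e-02]
 [ 9.99999745e-01 -6.86890184e-04 -1.94747279e-04  4.26734536e-04]
 [-2.61997106e-05 -3.07889898e-01  9.51421994e-01 -1.42588217e-01]
 [ 0.00000000e+00  0.00000000e+00  0.00000000e+00  1.00000000e+00]]
```

View pics/top1.png

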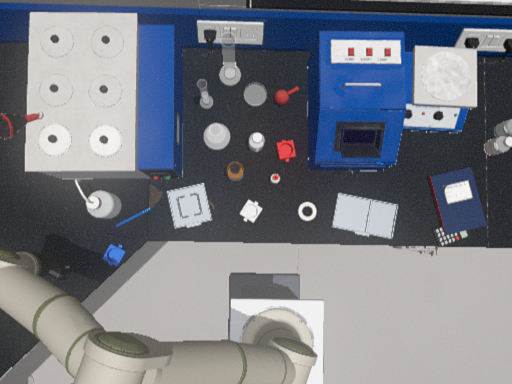

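View pics/side1.png

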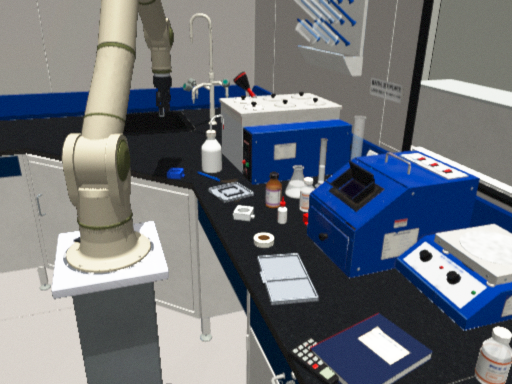

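The top view shows everything: square tray near (190,206), long tray (365,215), tape (307,211), white block (251,211), amber (235,171), dropper (275,179). I'll enlarge that area.

```bash
cat > h.py <<'E'
import numpy as np, cv2
from plant import env, imaging
from scipy.spatial.transform import Rotation as Ro
def toworld(d,uv,z,s=None):
    uv=np.atleast_2d(uv).astype(float)
    r=np.c_[(uv[:,0]-d['cx'])/d['fx'],(uv[:,1]-d['cy'])/d['fy'],np.ones(len(uv))]
    if s is None:
        R=np.array(d['R']);C=-R.T@np.array(d['t']);D=r@R
    else:
        T=np.array(d['tool_from_camera']);Rt=Ro.from_euler('xyz',s['eef_rot']).as_matrix()
        C=np.array(s['ee_pos'])+Rt@T[:3,3];D=r@T[:3,:3].T@Rt.T
    return (C+D*((z-C[2])/D[:,2])[:,None])
def project(d,X,s=None):
    X=np.atleast_2d(X)
    if s is None: p=X@np.array(d['R']).T+np.array(d['t'])
    else:
        T=np.array(d['tool_from_camera']);Rt=Ro.from_euler('xyz',s['eef_rot']).as_matrix()
        p=((X-np.array(s['ee_pos']))@Rt-T[:3,3])@T[:3,:3]
    return np.c_[p[:,0]/p[:,2]*d['fx']+d['cx'],p[:,1]/p[:,2]*d['fy']+d['cy']]
def rel(target,yaw):
    "shift in tool axes and yaw turn to reach target TCP (tool down) from now"
    s=env.observe();R=Ro.from_euler('xyz',s['eef_rot'])
    Rt=Ro.from_euler('xyz',[np.pi,0,yaw])
    return np.round(R.inv().apply(np.array(target)-s['ee_pos']),4),np.round((R.inv()*Rt).as_rotvec(degrees=True),2)
E
python3 - <<'E'
from h import *
d=imaging.get_image('top');f=d['frame'][140:240,160:410]
cv2.imwrite('pics/top2.png',cv2.resize(f[:, :125],None,fx=6,fy=6,interpolation=cv2.INTER_CUBIC))
cv2.imwrite('pics/top3.png',cv2.resize(f[:, 125:],None,fx=6,fy=6,interpolation=cv2.INTER_CUBIC))
for n,p,z in [('sq',(189.5,206),.012),('long',(365,215),.012),('tape',(307,211),.018),('block',(251,211),.026),('amber',(235,166),.126),('drop',(275,178),.08)]: print(n,toworld(d,p,z))
E
```

```text
sq [[0.462945   0.30507424 0.012     ]]
long [[ 0.44560788 -0.29981134  0.012     ]]
tape [[ 0.45460508 -0.09790318  0.018     ]]
block [[0.4499072  0.09443959 0.026     ]]
amber [[0.58838996 0.15147972 0.126     ]]
drop [[0.55835422 0.01881466 0.08      ]]
```

View pics/top2.png

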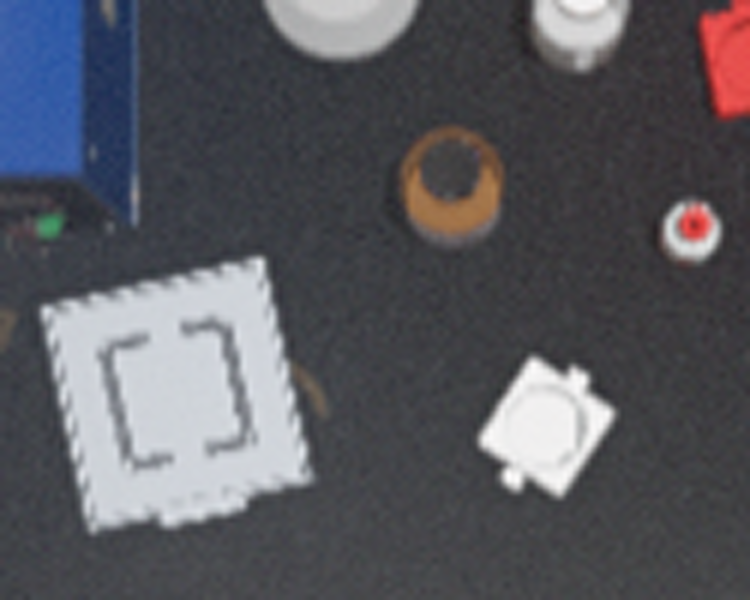

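View pics/top3.png

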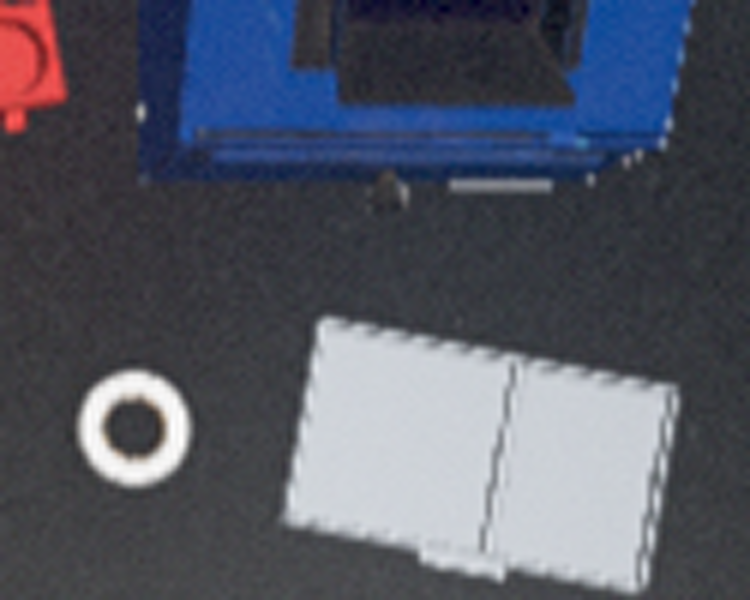

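Run:
```python
from h import *
d=imaging.get_image('top')
A=lambda L,o,z:toworld(d,np.array(L)/6.+[o,140]-.42,z)
np.set_printoptions(precision=4,suppress=True)
c=A([(42,308),(265,258),(312,480),(92,532)],160,.012);print('sq',c.mean(0),[np.linalg.norm(c[i]-c[i-1]) for i in range(4)]);e=(c[0]+c[1]-c[2]-c[3]);print('yaw x',np.arctan2(e[1],e[0]))
n=A([(165,332),(190,456)],160,.013);print('notch',n.mean(0),np.arctan2(*(n[0]-n[1])[[1,0]]))
c=A([(322,317),(680,387),(642,592),(285,520)],285,.012);print('long',c.mean(0),[np.linalg.norm(c[i]-c[i-1]) for i in range(4)]);e=(c[0]+c[1]-c[2]-c[3]);print('yaw x',np.arctan2(e[1],e[0]))
b=A([(535,357),(616,410),(560,497),(480,440)],160,.026);print('block',b.mean(0),[np.linalg.norm(b[i]-b[i-1]) for i in range(4)]);e=(b[0]+b[1]-b[2]-b[3]);print(np.arctan2(e[1],e[0]))
l=A([(580,372),(509,486)],160,.007);print('lugs',l.mean(0),np.linalg.norm(l[0]-l[1]),np.arctan2(*(l[0]-l[1])[[1,0]]))
print('tape',A([(134,428)],285,.018),'amber cap',A([(449,168)],160,.126),'drop tip',A([(695,222)],160,.09),'amber foot lower',A([(452,247)],160,0),'drop foot',A([(690,262)],160,0))
print('flask bot',A([(340,60)],160,0),'buf',A([(578,10)],160,.118))
```

```text
sq [0.4654 0.3061 0.012 ] [np.float64(0.13121271175337565), np.float64(0.1302441654109969), np.float64(0.13017544628922828), np.float64(0.12805478273787763)]
yaw x 0.24456693196554452
notch [0.4655 0.3062 0.013 ] 0.22949174890710516
long [ 0.4449 -0.2998  0.012 ] [np.float64(0.11910627382763284), np.float64(0.2110186887001664), np.float64(0.12050579487846097), np.float64(0.2093363109763186)]
yaw x -0.18096369529896375
block [0.4514 0.0949 0.026 ] [np.float64(0.056558687535693423), np.float64(0.0549665439472136), np.float64(0.05871747175426606), np.float64(0.05561291083939724)]
-0.5568238051054426
lugs [0.4505 0.0962 0.007 ] 0.07716731255055981 -0.5353677666097558
tape [[ 0.4549 -0.0976  0.018 ]] amber cap [[0.5832 0.1532 0.126 ]] drop tip [[0.5619 0.0183 0.09  ]] amber foot lower [[0.555  0.1519 0.    ]] drop foot [[0.5496 0.0137 0.    ]]
flask bot [[0.6628 0.2196 0.    ]] buf [[0.6721 0.0858 0.118 ]]
```

Run:
```python
from h import *
print(rel([.451,.0955,.12],2.597))
```

```text
(array([-0.38  , -0.4639,  0.1112]), array([-0.04,  0.01,  8.7 ]))
```

Call:
move_arm --steps '[[[-0.38,-0.464,0.111,0,0,8.7],[-0.38,-0.464,0.111,0,0,8.7],[-0.38,-0.464,0.111,0,0,8.7],[-0.38,-0.464,0.111,0,0,8.7],[-0.38,-0.464,0.111,0,0,8.7],[-0.38,-0.464,0.111,0,0,8.7],[-0.38,-0.464,0.111,0,0,8.7],[-0.38,-0.464,0.111,0,0,8.7],[-0.38,-0.464,0.111,0,0,8.7],[-0.38,-0.464,0.111,0,0,8.7]]]' --hand 1

```text
t: 1.08
ee_pos: [0.3963, 0.2759, 0.1554]
eef_rot: [3.141, 0.0, 2.597]
contact_force: [1.1, -0.9, -0.6]
finger_gap: 0.998
grip_force: 0.0
```

Run:
```python
from h import *
print(rel([.451,.0955,.12],2.597))
```

```text
(array([-0.1402, -0.126 ,  0.0354]), array([0.03, 0.02, 0.03]))
```

Call:
move_arm --steps '[[[-0.14,-0.126,0.035,0,0,0],[-0.14,-0.126,0.035,0,0,0],[-0.14,-0.126,0.035,0,0,0],[-0.14,-0.126,0.035,0,0,0],[-0.14,-0.126,0.035,0,0,0],[-0.14,-0.126,0.035,0,0,0],[-0.14,-0.126,0.035,0,0,0],[-0.14,-0.126,0.035,0,0,0],[-0.14,-0.126,0.035,0,0,0],[-0.14,-0.126,0.035,0,0,0]]]'

```text
t: 1.92
ee_pos: [0.4503, 0.0988, 0.1207]
eef_rot: [3.141, 0.0, 2.6]
contact_force: [0.1, 0.3, 0.6]
finger_gap: 1.005
grip_force: 0.0
```

Run:
```python
from h import *
s=env.observe();print(s['ee_pos'],s['eef_rot'])
d=imaging.get_image('wrist');cv2.imwrite('pics/w1.png',d['frame'])
c,w=np.array([.451,.0955]),-.545
X=lambda x,y,z:[c[0]+x*np.cos(w)-y*np.sin(w),c[1]+x*np.sin(w)+y*np.cos(w),z]
P=np.array([X(-.028,-.028,.026),X(.028,-.028,.026),X(.028,.028,.026),X(-.028,.028,.026),X(.038,0,.007),X(-.038,0,.007)])
print(project(d,P,s).round(1)); np.save('w1.npy',0)
```

```text
[0.45033528 0.09878847 0.12069514] [3.14091797e+00 1.09386240e-04 2.59954402e+00]
[[214.1 165.2]
 [216.7 234.3]
 [287.3 234.4]
 [289.8 165.4]
 [252.2 235.5]
 [252.1 147.3]]
```

View pics/w1.png

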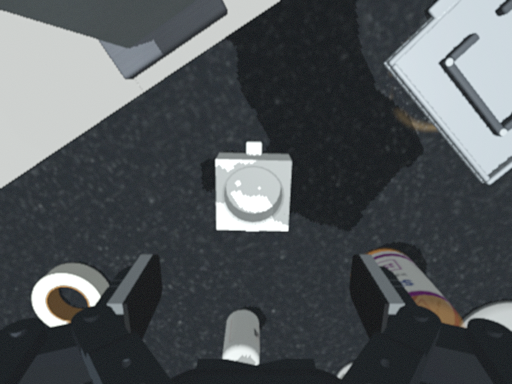

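Run:
```python
from h import *
print(env.observe()['ee_pos'],rel([.4493,.0972,.009],2.6))
```

```text
[0.45034694 0.09865952 0.1206894 ] (array([ 0.0002, -0.0019,  0.1117]), array([ 0.04,  0.01, -0.03]))
```

Call:
move_arm --steps '[[[0,-0.001,0.03,0,0,0],[0,-0.002,0.06,0,0,0],[0,-0.002,0.08,0,0,0],[0,-0.002,0.095,0,0,0],[0,-0.002,0.105,0,0,0],[0,-0.002,0.111,0,0,0],[0,-0.002,0.112,0,0,0],[0,-0.002,0.112,0,0,0],[0,-0.002,0.112,0,0,0],[0,-0.002,0.112,0,0,0]]]'

```text
t: 2.8
ee_pos: [0.4494, 0.0962, 0.0085]
eef_rot: [3.141, -0.0, 2.598]
contact_force: [-0.5, -0.0, 0.2]
finger_gap: 1.001
grip_force: 0.0
```

Run:
```python
from h import *
print(env.observe()['ee_pos'],rel([.4493,.0972,.009],2.6))
```

```text
[0.44941339 0.09624268 0.0084895 ] (array([ 0.0006,  0.0008, -0.0005]), array([ 0.01, -0.01, -0.1 ]))
```

Good. Close.

Call:
move_arm --steps '[[[0,0,0,0,0,0],[0,0,0,0,0,0],[0,0,0,0,0,0],[0,0,0,0,0,0],[0,0,0,0,0,0],[0,0,0,0,0,0],[0,0,0,0,0,0],[0,0,0,0,0,0],[0,0,0,0,0,0],[0,0,0,0,0,0]]]' --hand 0

```text
t: 3.63
ee_pos: [0.4496, 0.0958, 0.0091]
eef_rot: [3.141, 0.001, 2.597]
contact_force: [-1.0, 0.5, 8.9]
finger_gap: 0.643
grip_force: 62.7
```

Call:
move_arm --steps '[[[0,0,-0.01,0,0,0],[0,0,-0.03,0,0,0],[0,0,-0.05,0,0,0],[0,0,-0.07,0,0,0],[0,0,-0.08,0,0,0],[0,0,-0.08,0,0,0],[0,0,-0.08,0,0,0],[0,0,-0.08,0,0,0],[0,0,-0.08,0,0,0],[0,0,-0.08,0,0,0]]]'

```text
t: 4.47
ee_pos: [0.449, 0.0956, 0.0876]
eef_rot: [-3.14, -0.001, 2.597]
contact_force: [-0.4, -0.1, -1.8]
finger_gap: 0.643
grip_force: 64.9
```

Run:
```python
from h import *
s=env.observe();print(s['ee_pos'],rel([.4655,.3061,.06],3.379))
d=imaging.get_image('wrist');cv2.imwrite('pics/w2.png',d['frame'])
```

```text
[0.44897264 0.09561155 0.08764551] (array([0.0948, 0.1887, 0.0275]), array([-4.000e-02, -8.000e-02, -4.478e+01]))
```

View pics/w2.png

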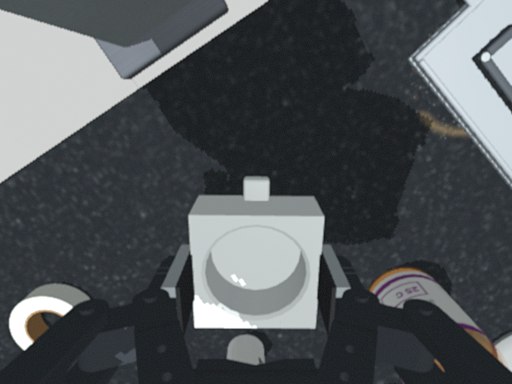

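Run:
```python
from h import *
d=imaging.get_image('wrist');T=np.array(d['tool_from_camera'])
for uv,z in [((190,214),-.017),((324,214),-.017),((195,328),-.017),((318,328),-.017),((257,178),.002)]:
    r=T[:3,:3]@[(uv[0]-d['cx'])/d['fx'],(uv[1]-d['cy'])/d['fy'],1];C=T[:3,3];print((C+r*(z-C[2])/r[2]).round(4))
```

```text
[ 0.0312 -0.0267 -0.017 ]
[ 0.0312  0.0283 -0.017 ]
[-0.0256 -0.0279 -0.017 ]
[-0.0256  0.0292 -0.017 ]
[0.0413 0.0009 0.002 ]
```

Call:
move_arm --steps '[[[0.0,0.02,0,0,0,-5],[0.02,0.045,0,0,0,-11],[0.035,0.075,0,0,0,-18],[0.05,0.105,0,0,0,-25],[0.065,0.135,0,0,0,-32],[0.08,0.16,0.005,0,0,-38],[0.088,0.18,0.015,0,0,-42],[0.092,0.19,0.02,0,0,-44.8],[0.092,0.19,0.025,0,0,-44.8],[0.092,0.19,0.025,0,0,-44.8]]]'

```text
t: 5.4
ee_pos: [0.4684, 0.3045, 0.062]
eef_rot: [-3.14, -0.003, -2.906]
contact_force: [-0.5, -0.6, -1.5]
finger_gap: 0.64
grip_force: 64.8
```

Run:
```python
from h import *
s=env.observe();print(s['ee_pos'],s['eef_rot'],rel([.4684,.3068,.06],3.379))
d=imaging.get_image('wrist');cv2.imwrite('pics/w3.png',d['frame'])
c,w=np.array([.4655,.3061]),.237
X=lambda x,y,z:[c[0]+x*np.cos(w)-y*np.sin(w),c[1]+x*np.sin(w)+y*np.cos(w),z]
for n,P in [('tray',[X(-.065,-.065,.012),X(.065,-.065,.012),X(.065,.065,.012),X(-.065,.065,.012)]),('frame',[X(-.038,-.038,.013),X(-.038,-.01,.013),X(-.038,.01,.013),X(-.038,.038,.013)])]: print(n,project(d,P,s).round(1).tolist())
```

```text
[0.46842771 0.30447967 0.0619958 ] [-3.13997756e+00 -2.55342439e-03 -2.90577724e+00] (array([-0.0005,  0.0023,  0.002 ]), array([-0.09, -0.15, -0.09]))
tray [[143.2, 110.9], [163.2, 304.0], [350.9, 303.8], [370.8, 110.5]]
frame [[192.9, 157.7], [240.1, 157.6], [273.8, 157.6], [321.0, 157.5]]
```

View pics/w3.png

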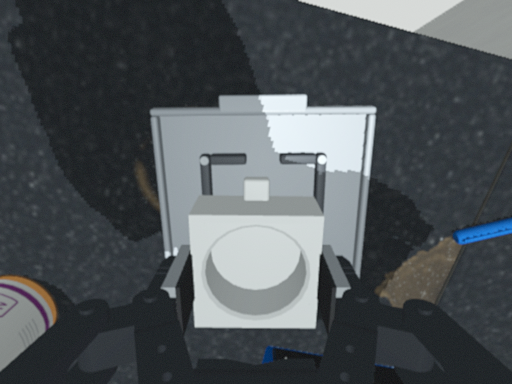

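Run:
```python
from h import *
s=env.observe();print(s['ee_pos'],s['eef_rot'],rel([.466,.309,.028],3.379))
```

```text
[0.46864929 0.30363522 0.06254627] [-3.13936355e+00 -2.24316458e-03 -2.90692054e+00] (array([0.0013, 0.0059, 0.0345]), array([-0.13, -0.13, -0.16]))
```

Call:
move_arm --steps '[[[0.001,0.002,0.005,0,0,0],[0.001,0.005,0.012,0,0,0],[0.001,0.005,0.02,0,0,0],[0.001,0.005,0.028,0,0,0],[0.001,0.005,0.034,0,0,0],[0.001,0.005,0.034,0,0,0],[0.001,0.005,0.034,0,0,0],[0.001,0.005,0.034,0,0,0],[0.001,0.005,0.034,0,0,0],[0.001,0.005,0.034,0,0,0]]]'

```text
t: 6.28
ee_pos: [0.4672, 0.3105, 0.0298]
eef_rot: [3.141, 0.001, -2.904]
contact_force: [-0.6, 0.5, -1.8]
finger_gap: 0.643
grip_force: 64.8
```

Run:
```python
from h import *
for i in range(1):
    s=env.observe();print(s['ee_pos'],s['eef_rot'])
    d=imaging.get_image('wrist')
s2=env.observe();print(s2['ee_pos'])
cv2.imwrite('pics/w4.png',cv2.resize(d['frame'][60:360,100:420],None,fx=2,fy=2))
c,w=np.array([.4655,.3061]),.237
X=lambda x,y,z:[c[0]+x*np.cos(w)-y*np.sin(w),c[1]+x*np.sin(w)+y*np.cos(w),z]
for n,P in [('tray',[X(-.065,-.065,.012),X(-.065,.065,.012)]),('frame',[X(-.038,-.038,.013),X(-.038,-.01,.013),X(-.038,.01,.013),X(-.038,.038,.013)])]: print(n,((project(d,P,s)-[100,60])*2).round(1).tolist())
```

```text
[0.46721793 0.31046139 0.02978011] [ 3.14139945e+00  5.36414727e-04 -2.90437809e+00]
[0.46725194 0.31042645 0.02977218]
tray [[16.2, 109.4], [561.6, 109.0]]
frame [[137.8, 220.5], [250.0, 220.4], [330.1, 220.4], [442.2, 220.3]]
```

View pics/w4.png

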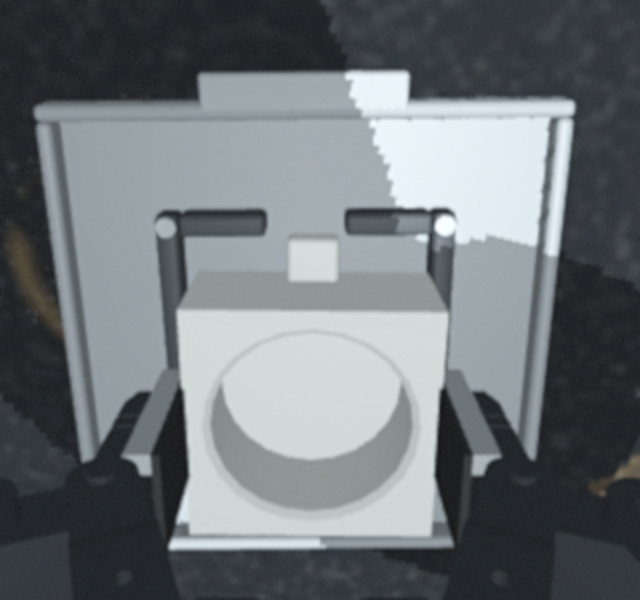

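Run:
```python
from h import *
d=imaging.get_image('wrist');T=np.array(d['tool_from_camera'])
for n,uv,z in [('lugtip',(257,177.5),.0018),('lug lower edge of tip',(257,177.5),.0088),('frame',(253,164.5),.0168),('trayL',(118,112),.0178),('trayR',(387.5,111),.0178),('blockfar',(256,214.5),-.017),('blocknear',(256,327),-.017)]:
    r=T[:3,:3]@[(uv[0]-d['cx'])/d['fx'],(uv[1]-d['cy'])/d['fy'],1];C=T[:3,3];print(n,(C+r*(z-C[2])/r[2]).round(4))
```

```text
lugtip [0.041  0.0021 0.0018]
lug lower edge of tip [0.0391 0.0021 0.0088]
frame [0.0436 0.0002 0.0168]
trayL [ 0.069  -0.064   0.0178]
trayR [0.0693 0.0642 0.0178]
blockfar [ 0.0304  0.0016 -0.017 ]
blocknear [-0.0257  0.0016 -0.017 ]
```

Call:
move_arm --steps '[[[0.001,-0.001,0,0,0,0],[0.002,-0.002,0.002,0,0,0],[0.002,-0.002,0.005,0,0,0],[0.002,-0.002,0.008,0,0,0],[0.002,-0.002,0.011,0,0,0],[0.002,-0.002,0.014,0,0,0],[0.002,-0.002,0.016,0,0,0],[0.002,-0.002,0.016,0,0,0],[0.002,-0.002,0.016,0,0,0],[0.002,-0.002,0.016,0,0,0]]]'

```text
t: 7.22
ee_pos: [0.4656, 0.308, 0.0133]
eef_rot: [-3.142, -0.0, -2.904]
contact_force: [0.1, -0.1, -2.2]
finger_gap: 0.64
grip_force: 64.9
```

Call:
move_arm --steps '[[[0,0,0,0,0,0],[0,0,0,0,0,0],[0,0,0,0,0,0],[0,0,0,0,0,0],[0,0,0,0,0,0],[0,0,0,0,0,0],[0,0,-0.02,0,0,0],[0,0,-0.05,0,0,0],[0,0,-0.09,0,0,0],[0,0,-0.12,0,0,0]]]' --hand 0.9

```text
t: 8.05
ee_pos: [0.4652, 0.3082, 0.1355]
eef_rot: [3.141, -0.0, -2.904]
contact_force: [1.2, -0.1, -0.2]
finger_gap: 0.899
grip_force: 0.0
```

Run:
```python
from h import *
s=env.observe();print(s['ee_pos'],s['eef_rot'])
d=imaging.get_image('wrist')
cv2.imwrite('pics/w5.png',cv2.resize(d['frame'][60:360,100:420],None,fx=2,fy=2))
print(rel([.5635,.017,.15],1.8))
```

```text
[0.46524515 0.30815128 0.13547323] [ 3.14127310e+00 -3.49149749e-04 -2.90375152e+00]
(array([-0.0249, -0.3072, -0.0103]), array([ 0.38,  0.16, 90.48]))
```

View pics/w5.png

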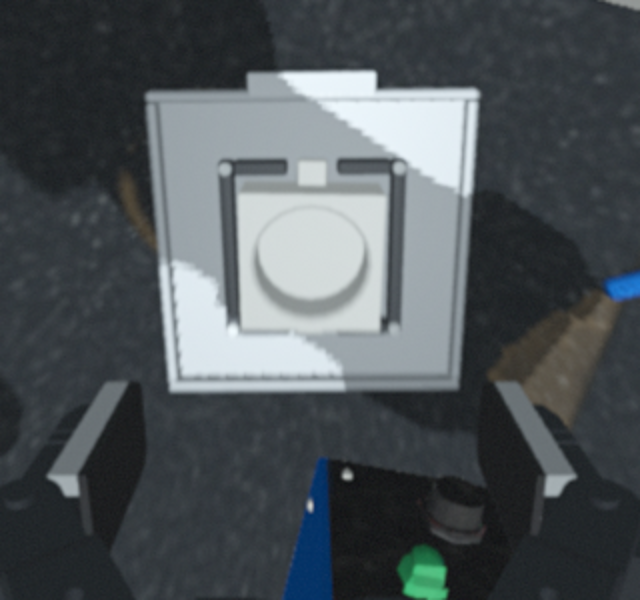

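Block is seated with its lug in the notch. Next, the dropper (closing along world y).

Run:
```python
from h import *
print(rel([.5635,.017,.15],3.1416))
```

```text
(array([-0.0249, -0.3072, -0.0103]), array([ 0.18,  0.33, 13.62]))
```

Call:
move_arm --steps '[[[-0.002,-0.03,-0.02,0,0,3],[-0.005,-0.07,-0.02,0,0,6],[-0.008,-0.11,-0.02,0,0,9],[-0.012,-0.15,-0.02,0,0,12],[-0.015,-0.19,-0.02,0,0,13.6],[-0.018,-0.23,-0.02,0,0,13.6],[-0.022,-0.27,-0.02,0,0,13.6],[-0.025,-0.3,-0.02,0,0,13.6],[-0.025,-0.307,-0.02,0,0,13.6],[-0.025,-0.307,-0.01,0,0,13.6]]]'

```text
t: 8.93
ee_pos: [0.5633, 0.0123, 0.1441]
eef_rot: [-3.141, 0.002, 3.136]
contact_force: [0.5, 0.2, -0.1]
finger_gap: 0.902
grip_force: 0.0
```

Run:
```python
from h import *
imaging.get_image('wrist');s=env.observe();print(s['ee_pos'],s['eef_rot'])
d=imaging.get_image('wrist')
cv2.imwrite('pics/w6.png',d['frame'])
print(project(d,[[.5635,.017,0],[.5635,.017,.094]],s))
```

```text
[0.56167889 0.01450056 0.14174429] [ 3.14132659e+00 -5.81038584e-04  3.13896242e+00]
[[256.94246239 183.00740986]
 [257.7274226  224.52952072]]
```

View pics/w6.png

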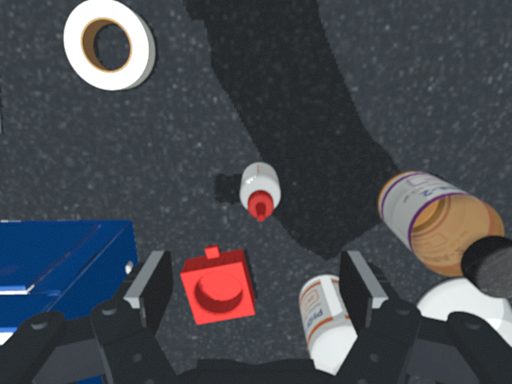

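Run:
```python
from h import *
print(rel([.562,.0195,.026],3.1416))
```

```text
(array([-0.0012,  0.0034,  0.1161]), array([ 0.03, -0.1 , -0.  ]))
```

Call:
move_arm --steps '[[[-0.001,0.004,0.01,0,0,0],[-0.001,0.004,0.025,0,0,0],[-0.001,0.004,0.04,0,0,0],[-0.001,0.004,0.055,0,0,0],[-0.001,0.004,0.07,0,0,0],[-0.001,0.004,0.085,0,0,0],[-0.001,0.004,0.1,0,0,0],[-0.001,0.004,0.11,0,0,0],[-0.001,0.004,0.116,0,0,0],[-0.001,0.004,0.116,0,0,0]]]'

```text
t: 9.87
ee_pos: [0.5623, 0.0209, 0.0263]
eef_rot: [3.141, -0.002, -3.139]
contact_force: [-0.0, 0.4, 0.3]
finger_gap: 0.905
grip_force: 0.0
```

Run:
```python
from h import *
s=env.observe();print(s['ee_pos'],s['eef_rot'],s['contact_force'])
d=imaging.get_image('wrist')
cv2.imwrite('pics/w7.png',d['frame'])
```

```text
[0.56225445 0.02087611 0.02625998] [ 3.14136156e+00 -1.82335611e-03 -3.13941853e+00] [-0.01272981  0.41609815  0.31878709]
```

View pics/w7.png

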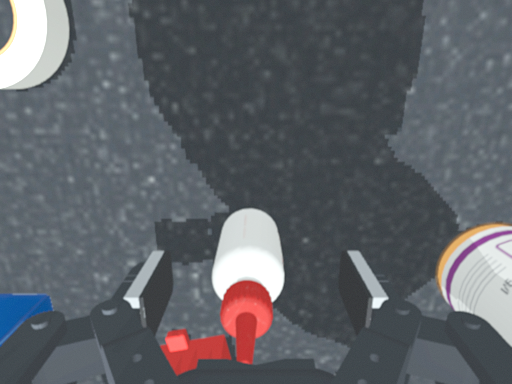

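Call:
move_arm --steps '[[[0,-0.003,0,0,0,0],[0,-0.0035,0,0,0,0],[0,-0.0035,0,0,0,0],[0,-0.0035,0,0,0,0],[0,-0.0035,0,0,0,0],[0,-0.0035,0,0,0,0],[0,-0.0035,0,0,0,0],[0,-0.0035,0,0,0,0],[0,-0.0035,0,0,0,0],[0,-0.0035,0,0,0,0]]]'

```text
t: 10.75
ee_pos: [0.563, 0.016, 0.0274]
eef_rot: [3.142, -0.0, 3.142]
contact_force: [0.8, 1.1, -0.7]
finger_gap: 0.901
grip_force: 0.0
```

Call:
move_arm --steps '[[[0,0,0,0,0,0],[0,0,0,0,0,0],[0,0,0,0,0,0],[0,0,0,0,0,0],[0,0,0,0,0,0],[0,0,0,0,0,0],[0,0,0,0,0,0],[0,0,0,0,0,0],[0,0,0,0,0,0],[0,0,0,0,0,0]]]' --hand 0

```text
t: 11.58
ee_pos: [0.5632, 0.016, 0.0277]
eef_rot: [3.142, 0.0, 3.142]
contact_force: [-0.8, 1.0, 5.6]
finger_gap: 0.333
grip_force: 59.0
```

Call:
move_arm --steps '[[[0,0,-0.003,0,0,0],[0,0,-0.01,0,0,0],[0,0,-0.025,0,0,0],[0,0,-0.04,0,0,0],[0,0,-0.055,0,0,0],[0,0,-0.065,0,0,0],[0,0,-0.07,0,0,0],[0,0,-0.07,0,0,0],[0,0,-0.07,0,0,0],[0,0,-0.07,0,0,0]]]'

```text
t: 12.42
ee_pos: [0.5627, 0.0158, 0.0969]
eef_rot: [-3.141, -0.001, 3.141]
contact_force: [0.3, -0.1, -1.4]
finger_gap: 0.33
grip_force: 59.1
```

Run:
```python
from h import *
s=env.observe();print(s['ee_pos'],s['eef_rot'],s['contact_force'])
d=imaging.get_image('wrist')
cv2.imwrite('pics/w8.png',d['frame'])
for y in (.0,): print(rel([.463,.309,.11],3.1416),rel([.49,.18,.11],3.1416))
```

```text
[0.56269316 0.01577061 0.09686489] [-3.14143422e+00 -8.63051918e-04  3.14143732e+00] [ 0.33162853 -0.09799757 -1.37491776]
(array([ 0.0996,  0.2932, -0.0132]), array([-0.01, -0.06,  0.  ])) (array([ 0.0726,  0.1642, -0.0132]), array([-0.01, -0.06,  0.  ]))
```

View pics/w8.png

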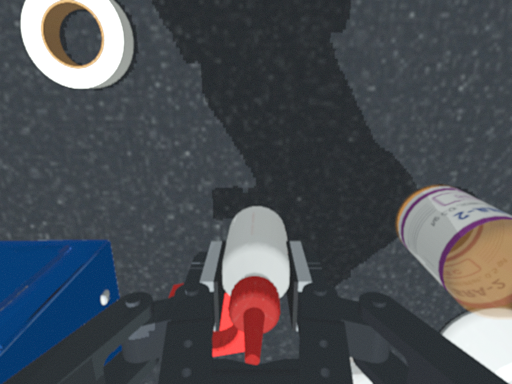

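Run:
```python
from h import *
d=imaging.get_image('wrist');T=np.array(d['tool_from_camera'])
for n,uv,z in [('foot',(257,206),.0275),('cap',(254,304),-.045)]:
    r=T[:3,:3]@[(uv[0]-d['cx'])/d['fx'],(uv[1]-d['cy'])/d['fy'],1];C=T[:3,3];print(n,(C+r*(z-C[2])/r[2]).round(4))
```

```text
foot [0.018  0.0019 0.0275]
cap [ 0.008   0.0005 -0.045 ]
```

Call:
move_arm --steps '[[[0.03,0.005,-0.01,0,0,0],[0.06,0.02,-0.02,0,0,0],[0.085,0.05,-0.025,0,0,0],[0.095,0.085,-0.025,0,0,0],[0.1,0.125,-0.025,0,0,0],[0.1,0.165,-0.025,0,0,0],[0.1,0.205,-0.025,0,0,0],[0.1,0.24,-0.025,0,0,0],[0.1,0.265,-0.025,0,0,0],[0.1,0.28,-0.025,0,0,0]]]'

```text
t: 13.35
ee_pos: [0.4623, 0.2999, 0.1222]
eef_rot: [3.14, -0.0, -3.138]
contact_force: [0.4, -0.2, -0.0]
finger_gap: 0.333
grip_force: 59.1
```

Run:
```python
from h import *
imaging.get_image('wrist');imaging.get_image('wrist')
s=env.observe();print(s['ee_pos'],s['eef_rot'],s['contact_force'],rel([.463,.309,.06],3.1416))
```

```text
[0.46243894 0.29877967 0.12210152] [ 3.14017840e+00 -3.77682791e-04 -3.13806970e+00] [ 0.28331915  0.38394598 -0.87384651] (array([-0.0006,  0.0101,  0.0621]), array([ 0.08, -0.02,  0.2 ]))
```

Call:
move_arm --steps '[[[-0.003,0.009,0.01,0,0,0],[-0.003,0.009,0.02,0,0,0],[-0.003,0.009,0.03,0,0,0],[-0.003,0.009,0.038,0,0,0],[-0.003,0.009,0.042,0,0,0],[-0.003,0.009,0.042,0,0,0],[-0.003,0.009,0.042,0,0,0],[-0.003,0.009,0.042,0,0,0],[-0.003,0.009,0.042,0,0,0],[-0.003,0.009,0.042,0,0,0]]]'

```text
t: 14.28
ee_pos: [0.4663, 0.305, 0.0809]
eef_rot: [3.141, 0.001, 3.141]
contact_force: [-0.1, 0.5, -0.0]
finger_gap: 0.329
grip_force: 59.1
```

Run:
```python
from h import *
s=env.observe();print(s['ee_pos'],s['eef_rot'],s['contact_force'])
d=imaging.get_image('wrist')
cv2.imwrite('pics/w9.png',cv2.resize(d['frame'][84:384,96:416],None,fx=2,fy=2))
```

```text
[0.46628971 0.30499889 0.08088839] [3.14119928e+00 6.82401265e-04 3.14133758e+00] [-0.11606915  0.47115261 -0.01992075]
```

View pics/w9.png

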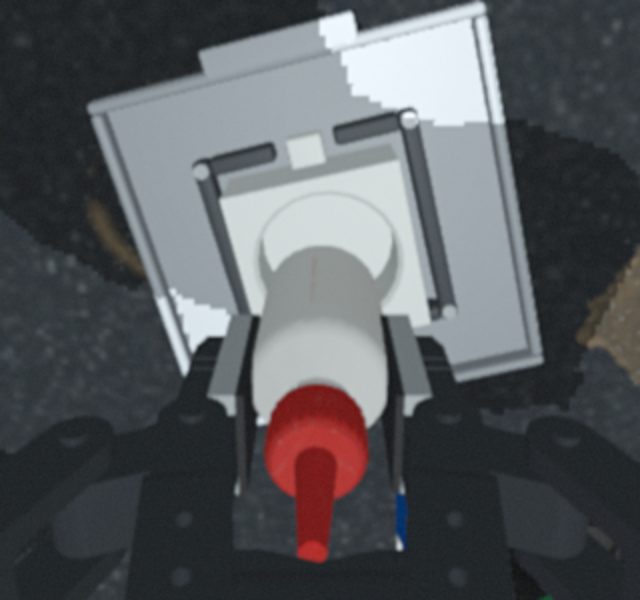

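Run:
```python
from h import *
d=imaging.get_image('wrist');T=np.array(d['tool_from_camera'])
for n,uv,z in [('foot',(257.5,207),.0275),('rimtop',(260.5,180),.0509),('rimL',(227,205),.0509),('rimR',(295,205),.0509)]:
    r=T[:3,:3]@[(uv[0]-d['cx'])/d['fx'],(uv[1]-d['cy'])/d['fy'],1];C=T[:3,3];print(n,(C+r*(z-C[2])/r[2]).round(4))
```

```text
foot [0.0174 0.0022 0.0275]
rimtop [0.0264 0.0042 0.0509]
rimL [ 0.0101 -0.0168  0.0509]
rimR [0.0101 0.0259 0.0509]
```

Call:
move_arm --steps '[[[0.002,0.0025,0.003,0,0,0],[0.002,0.0025,0.01,0,0,0],[0.002,0.0025,0.017,0,0,0],[0.002,0.0025,0.024,0,0,0],[0.002,0.0025,0.03,0,0,0],[0.002,0.0025,0.036,0,0,0],[0.002,0.0025,0.041,0,0,0],[0.002,0.0025,0.044,0,0,0],[0.002,0.0025,0.044,0,0,0],[0.002,0.0025,0.044,0,0,0]]]'

```text
t: 15.22
ee_pos: [0.464, 0.3075, 0.0363]
eef_rot: [-3.141, -0.0, -3.142]
contact_force: [0.5, 0.3, -0.7]
finger_gap: 0.33
grip_force: 59.1
```

Call:
move_arm --steps '[[[0,0,0,0,0,0],[0,0,0,0,0,0],[0,0,0,0,0,0],[0,0,0,0,0,0],[0,0,0,0,0,0],[0,0,0,0,0,0],[0,0,0,0,0,0],[0,0,-0.02,0,0,0],[0,0,-0.05,0,0,0],[0,0,-0.08,0,0,0]]]' --hand 0.75

```text
t: 16.05
ee_pos: [0.4633, 0.3071, 0.1167]
eef_rot: [-3.14, -0.002, -3.141]
contact_force: [0.4, 0.1, 0.0]
finger_gap: 0.748
grip_force: 0.0
```

Call:
move_arm --steps '[[[0,0,-0.03,0,0,0],[0,0,-0.06,0,0,0],[0,0,-0.08,0,0,0],[0,0,-0.08,0,0,0],[0,0,-0.08,0,0,0],[0,0,-0.08,0,0,0],[0,0,-0.08,0,0,0],[0,0,-0.08,0,0,0],[0,0,-0.08,0,0,0],[0,0,-0.08,0,0,0]]]' --hand 1

```text
t: 16.88
ee_pos: [0.4638, 0.3074, 0.1958]
eef_rot: [-3.141, -0.001, -3.141]
contact_force: [-0.2, -0.1, 0.1]
finger_gap: 0.999
grip_force: 0.0
```

Run:
```python
from h import *
s=env.observe();print(s['ee_pos'],s['eef_rot'])
d=imaging.get_image('wrist');f=d['frame'].astype(int)
T=np.array(d['tool_from_camera'])
m=((f[...,2]>110)&(f[...,1]<70)&(f[...,0]<70)).astype(np.uint8)
n,l,st,c=cv2.connectedComponentsWithStats(m)
for i in range(1,n):
    if st[i,4]>30: print('red',st[i],c[i].round(1))
print(project(d,[[.4626,.3091,.008+.0665],[.4626,.3091,.102]],s))
print(rel([.582,.153,.2],3.1416))
```

```text
[0.46376433 0.30744052 0.19577975] [-3.14106993e+00 -1.02881019e-03 -3.14128621e+00]
red [247 174  20  22 354] [256.6 184.1]
red [  0 302  13  27 188] [  4.1 315.5]
[[256.17642662 186.43251195]
 [256.25776017 196.83393466]]
(array([-0.1181, -0.1545, -0.0041]), array([-0.02, -0.04,  0.01]))
```

Call:
move_arm --steps '[[[-0.02,-0.03,0,0,0,6],[-0.045,-0.055,0,0,0,12],[-0.07,-0.08,0,0,0,18],[-0.09,-0.11,0,0,0,24],[-0.11,-0.135,0,0,0,30],[-0.117,-0.15,0,0,0,30],[-0.1185,-0.1545,0,0,0,30],[-0.1185,-0.1545,0,0,0,30],[-0.1185,-0.1545,0.02,0,0,30],[-0.1185,-0.1545,0.04,0,0,30]]]'

```text
t: 17.77
ee_pos: [0.5823, 0.1551, 0.1571]
eef_rot: [3.139, 0.001, 2.62]
contact_force: [-0.5, 0.2, -0.8]
finger_gap: 0.996
grip_force: 0.0
```

Run:
```python
from h import *
imaging.get_image('wrist');s=env.observe();print(s['ee_pos'],s['eef_rot'],s['qpos'])
d=imaging.get_image('wrist');cv2.imwrite('pics/w10.png',d['frame'])
print(project(d,[[.583,.153,.126],[.583,.153,.08],[.583,.153,0]],s).round(1))
hsv=cv2.cvtColor(d['frame'],cv2.COLOR_BGR2HSV)
m=cv2.inRange(hsv,(5,100,60),(25,255,255));n,l,st,c=cv2.connectedComponentsWithStats(m)
for i in range(1,n):
    if st[i,4]>150: print('amber',st[i],c[i].round(1))
print(rel([.5825,.153,.098],3.1416-np.radians(30)))
```

```text
[0.58016916 0.15428441 0.15283167] [-3.13987697 -0.00322487  2.6208795 ] [-0.05868707  0.58095702 -0.43558162  1.94049943  0.36466663  0.70085583
  0.33571989]
[[255.7 241.9]
 [255.8 212.7]
 [255.8 181.8]]
amber [ 215  166   81   68 3088] [255.  193.9]
(array([-0.0029,  0.0003,  0.0562]), array([-0.16, -0.21,  0.18]))
```

View pics/w10.png

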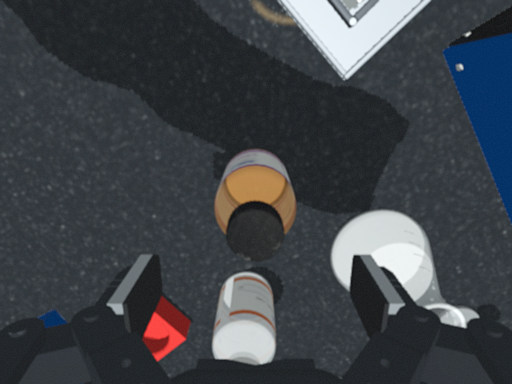

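Call:
move_arm --steps '[[[0,0,0.005,0,0,0],[0,0,0.015,0,0,0],[0,0,0.025,0,0,0],[0,0,0.035,0,0,0],[0,0,0.045,0,0,0],[0,0,0.052,0,0,0],[0,0,0.055,0,0,0],[0,0,0.055,0,0,0],[0,0,0.055,0,0,0],[0,0,0.055,0,0,0]]]'

```text
t: 18.7
ee_pos: [0.5828, 0.153, 0.1018]
eef_rot: [3.141, 0.0, 2.618]
contact_force: [-0.0, 0.7, -0.1]
finger_gap: 0.997
grip_force: 0.0
```

Call:
move_arm --steps '[[[0,0,0,0,0,0],[0,0,0,0,0,0],[0,0,0,0,0,0],[0,0,0,0,0,0],[0,0,0,0,0,0],[0,0,0,0,0,0],[0,0,0,0,0,0],[0,0,0,0,0,0],[0,0,0,0,0,0],[0,0,0,0,0,0]]]' --hand 0

```text
t: 19.53
ee_pos: [0.5827, 0.1529, 0.102]
eef_rot: [3.141, 0.001, 2.618]
contact_force: [-1.9, 0.1, 5.7]
finger_gap: 0.378
grip_force: 59.1
```

Call:
move_arm --steps '[[[0,0,-0.003,0,0,0],[0,0,-0.012,0,0,0],[0,0,-0.028,0,0,0],[0.003,-0.005,-0.042,0,0,0],[0.01,-0.02,-0.05,0,0,0],[0.02,-0.045,-0.05,0,0,0],[0.03,-0.075,-0.05,0,0,0],[0.04,-0.105,-0.05,0,0,0],[0.048,-0.127,-0.05,0,0,0],[0.0515,-0.137,-0.05,0,0,0]]]'

```text
t: 20.37
ee_pos: [0.466, 0.0572, 0.152]
eef_rot: [-3.138, -0.001, 2.616]
contact_force: [-0.4, -0.5, -2.4]
finger_gap: 0.372
grip_force: 60.0
```

Run:
```python
from h import *
s=env.observe();print(s['ee_pos'],s['eef_rot'],s['contact_force'],s['qpos'])
for p in ([.46,-.06,.15],[.45,-.2,.15],[.434,-.358,.15]): print(rel(p,2.618))
d=imaging.get_image('wrist')
hsv=cv2.cvtColor(d['frame'],cv2.COLOR_BGR2HSV)
m=cv2.inRange(hsv,(5,100,60),(25,255,255));n,l,st,c=cv2.connectedComponentsWithStats(m)
for i in range(1,n):
    if st[i,4]>150: print('amber',st[i],c[i].round(1))
```

```text
[0.46600932 0.05717535 0.15200323] [-3.13844628e+00 -5.37240365e-04  2.61622692e+00] [-0.41214283 -0.48813314 -2.36935032] [ 0.08263361  0.45410469 -0.44332192  2.22697273  0.38198139  0.53426245
  0.39134837]
(array([-0.0536, -0.1044,  0.0023]), array([-0.18, -0.03, -0.1 ]))
(array([-0.1151, -0.2305,  0.0027]), array([-0.18, -0.03, -0.1 ]))
(array([-0.1805, -0.3752,  0.0031]), array([-0.18, -0.03, -0.1 ]))
amber [ 204  182  104   68 4724] [255.2 214.3]
amber [ 88 232  38  34 509] [102.5 252.2]
```

Call:
move_arm --steps '[[[-0.005,-0.01,0,0,0,0],[-0.015,-0.03,0,0,0,0],[-0.03,-0.055,0,0,0,0],[-0.043,-0.082,0,0,0,0],[-0.056,-0.11,0,0,0,0],[-0.07,-0.137,0,0,0,0],[-0.083,-0.165,0,0,0,0],[-0.097,-0.192,0,0,0,0],[-0.108,-0.215,0,0,0,0],[-0.115,-0.23,0,0,0,0]]]'

```text
t: 21.25
ee_pos: [0.4549, -0.2001, 0.1517]
eef_rot: [-3.142, 0.002, 2.615]
contact_force: [-0.5, -0.7, -3.4]
finger_gap: 0.374
grip_force: 60.2
```

Call:
move_arm --steps '[[[-0.005,-0.01,0,0,0,0],[-0.015,-0.03,0,0,0,0],[-0.027,-0.056,0,0,0,0],[-0.039,-0.084,0,0,0,0],[-0.049,-0.11,0,0,0,0],[-0.058,-0.13,0,0,0,0],[-0.063,-0.14,0,0,0,0],[-0.065,-0.144,0,0,0,0],[-0.065,-0.145,0,0,0,0],[-0.065,-0.145,0,0,0,0]]]'

```text
t: 22.08
ee_pos: [0.4384, -0.3534, 0.1515]
eef_rot: [3.141, -0.0, 2.619]
contact_force: [-0.5, 0.2, -1.9]
finger_gap: 0.374
grip_force: 60.2
```

Run:
```python
from h import *
imaging.get_image('wrist');s=env.observe();print(s['ee_pos'],s['eef_rot'],s['contact_force'],s['qpos'][-1],rel([.434,-.358,.107],2.618))
```

```text
[ 0.43839175 -0.35308398  0.15153157] [ 3.14082180e+00 -1.63898571e-04  2.61991300e+00] [ 0.13305355 -0.50386701 -3.00085142] 1.2166621762308876 (array([ 0.0014, -0.0065,  0.0445]), array([ 0.04, -0.01,  0.11]))
```

Call:
move_arm --steps '[[[0.001,-0.003,0.003,0,0,0],[0.001,-0.006,0.01,0,0,0],[0.001,-0.006,0.017,0,0,0],[0.001,-0.006,0.024,0,0,0],[0.001,-0.006,0.031,0,0,0],[0.001,-0.006,0.037,0,0,0],[0.001,-0.006,0.042,0,0,0],[0.001,-0.006,0.0445,0,0,0],[0.001,-0.006,0.0445,0,0,0],[0.001,-0.006,0.0445,0,0,0]]]'

```text
t: 22.97
ee_pos: [0.4341, -0.3593, 0.1069]
eef_rot: [3.142, 0.0, 2.618]
contact_force: [0.7, 0.6, -2.1]
finger_gap: 0.379
grip_force: 60.5
```

Call:
move_arm --steps '[[[0,0,0.001,0,0,0],[0,0,0.001,0,0,0],[0,0,0.001,0,0,0],[0,0,0.001,0,0,0],[0,0,0.001,0,0,0],[0,0,0.001,0,0,0],[0,0,0.001,0,0,0],[0,0,0.001,0,0,0],[0,0,0.001,0,0,0],[0,0,0.001,0,0,0]]]'

```text
t: 23.8
ee_pos: [0.434, -0.3594, 0.106]
eef_rot: [-3.142, 0.0, 2.618]
contact_force: [-1.3, 0.3, -2.1]
finger_gap: 0.374
grip_force: 60.5
```

Call:
move_arm --steps '[[[0,0,0,0,0,0],[0,0,0,0,0,0],[0,0,0,0,0,0],[0,0,0,0,0,0],[0,0,0,0,0,0],[0,0,0,0,0,0],[0,0,0,0,0,0],[0,0,-0.01,0,0,0],[0,0,-0.03,0,0,0],[0,0,-0.06,0,0,0]]]' --hand 1

```text
t: 24.63
ee_pos: [0.433, -0.3585, 0.1654]
eef_rot: [3.141, -0.004, 2.619]
contact_force: [0.6, -0.8, 0.7]
finger_gap: 1.005
grip_force: 0.0
```

Run:
```python
from h import *
s=env.observe();print(s['ee_pos'],s['contact_force'])
d=imaging.get_image('wrist')
hsv=cv2.cvtColor(d['frame'],cv2.COLOR_BGR2HSV)
m=cv2.inRange(hsv,(5,100,60),(25,255,255));n,l,st,c=cv2.connectedComponentsWithStats(m)
for i in range(1,n):
    if st[i,4]>150: print('amber',st[i],c[i].round(1))
d=imaging.get_image('top');f=d['frame']
hsv=cv2.cvtColor(f,cv2.COLOR_BGR2HSV);m=cv2.inRange(hsv,(0,0,190),(180,40,255))[190:235,285:330]
M=cv2.moments(m,True);u=[285+M['m10']/M['m00'],190+M['m01']/M['m00']];print('tape',u,M['m00'],toworld(d,u,.018))
for a in (0,):print(rel([.455,-.0977,.16],2.618))
```

```text
[ 0.43295664 -0.35854846  0.16543253] [ 0.60259077 -0.83213717  0.74731386]
amber [ 226  164   67   60 2076] [262.6 186.1]
amber [216 182  20  43 457] [223.9 204.8]
tape [306.89506172839504, 210.80864197530863] 162.0 [[ 0.45525373 -0.09753456  0.018     ]]
(array([0.1148, 0.237 , 0.0094]), array([-0.03,  0.34, -0.01]))
```

Run:
```python
from h import *
print(rel([.4545,-.0976,.12],1.39),rel([.4545,-.0976,.003],1.39))
```

```text
(array([0.1155, 0.2368, 0.0494]), array([ 0.18,  0.32, 70.35])) (array([0.1162, 0.2369, 0.1664]), array([ 0.18,  0.32, 70.35]))
```

Call:
move_arm --steps '[[[0.002,0.005,-0.02,0,0,7],[0.01,0.02,-0.02,0,0,14],[0.025,0.05,-0.02,0,0,21],[0.04,0.085,-0.01,0,0,28],[0.058,0.12,0,0,0,35],[0.075,0.155,0,0,0,42],[0.09,0.185,0.01,0,0,49],[0.105,0.215,0.03,0,0,56],[0.115,0.237,0.05,0,0,63],[0.115,0.237,0.05,0,0,70.3]]]'

```text
t: 25.57
ee_pos: [0.4526, -0.0911, 0.1139]
eef_rot: [-3.139, -0.002, 1.395]
contact_force: [-0.5, 0.5, 0.0]
finger_gap: 1.002
grip_force: 0.0
```

Run:
```python
from h import *
imaging.get_image('wrist');imaging.get_image('wrist');s=env.observe();print(s['ee_pos'],s['eef_rot'],s['qpos'][-1])
d=imaging.get_image('wrist')
g=cv2.cvtColor(d['frame'],cv2.COLOR_BGR2GRAY);hsv=cv2.cvtColor(d['frame'],cv2.COLOR_BGR2HSV)
m=cv2.inRange(hsv,(0,0,165),(180,60,255));n,l,st,c=cv2.connectedComponentsWithStats(m)
for i in range(1,n):
    if st[i,4]>300: print(st[i],c[i].round(1))
ring=[[.4552+.031*np.cos(a),-.0976+.031*np.sin(a),.018] for a in np.linspace(0,6.28,60)]
p=project(d,ring,s);print(p.min(0),p.max(0))
print(rel([.4545,-.0976,.003],1.39))
```

```text
[ 0.45273618 -0.09495725  0.11553578] [-3.14014343e+00  1.31790710e-04  1.39484816e+00] -0.23417282561796826
[   0    0   74   50 2955] [34.6 22.8]
[ 216  158   82   77 3100] [256.5 195.6]
[    0   168   140   163 15861] [ 63.7 249.7]
[ 217  296  135   83 8602] [284.2 329.5]
[ 143  308   35   71 1098] [159.8 344.8]
[221.55703909 158.92725867] [301.70953022 234.84052072]
(array([-0.0011,  0.0019,  0.113 ]), array([-0.02,  0.03,  0.46]))
```

Call:
move_arm --steps '[[[0,0,0.02,0,0,0],[0,0,0.04,0,0,0],[0,0,0.06,0,0,0],[0,0,0.08,0,0,0],[0,0,0.095,0,0,0],[0,0,0.105,0,0,0],[0,0,0.111,0,0,0],[0,0,0.1125,0,0,0],[0,0,0.1125,0,0,0],[0,0,0.1125,0,0,0]]]'

```text
t: 26.55
ee_pos: [0.453, -0.0978, 0.0038]
eef_rot: [3.141, -0.0, 1.394]
contact_force: [-0.2, 0.5, 0.8]
finger_gap: 1.005
grip_force: 0.0
```

Call:
move_arm --steps '[[[0,0,0,0,0,0],[0,0,0,0,0,0],[0,0,0,0,0,0],[0,0,0,0,0,0],[0,0,0,0,0,0],[0,0,0,0,0,0],[0,0,0,0,0,0],[0,0,0,0,0,0],[0,0,0,0,0,0],[0,0,0,0,0,0]]]' --hand 0.5

```text
t: 27.38
ee_pos: [0.4531, -0.0971, 0.0045]
eef_rot: [3.14, 0.001, 1.394]
contact_force: [-0.9, -1.6, 11.8]
finger_gap: 0.691
grip_force: 61.4
```

Call:
move_arm --steps '[[[0,0,-0.005,0,0,0],[0,0,-0.02,0,0,0],[0,0,-0.04,0,0,0],[0,0,-0.055,0,0,0],[0,0,-0.06,0,0,0],[0,0,-0.06,0,0,0],[0,0,-0.06,0,0,0],[0,0,-0.06,0,0,0],[0,0,-0.06,0,0,0],[0,0,-0.06,0,0,0]]]'

```text
t: 28.22
ee_pos: [0.4525, -0.0964, 0.0627]
eef_rot: [-3.14, 0.0, 1.394]
contact_force: [-0.1, 0.4, -0.9]
finger_gap: 0.687
grip_force: 64.5
```

Run:
```python
from h import *
s=env.observe();print(s['ee_pos'],s['finger_gap'],s['contact_force'])
d=imaging.get_image('wrist')
hsv=cv2.cvtColor(d['frame'],cv2.COLOR_BGR2HSV)
m=cv2.inRange(hsv,(0,0,165),(180,60,255));n,l,st,c=cv2.connectedComponentsWithStats(m)
for i in range(1,n):
    if st[i,4]>300: print(st[i],c[i].round(1))
T=np.array(d['tool_from_camera']);p=np.array([[.031*np.cos(a),.031*np.sin(a),-.0135] for a in np.linspace(0,6.28,60)])
q=(p-T[:3,3])@T[:3,:3];q=np.c_[q[:,0]/q[:,2]*d['fx']+d['cx'],q[:,1]/q[:,2]*d['fy']+d['cy']];print(q.min(0),q.max(0))
print(rel([.4532,-.2546,.06],1.39))
```

```text
[ 0.45252002 -0.09641874  0.06273813] 0.6865509009813391 [-0.08824791  0.40917681 -0.87532124]
[  0   0  27  42 777] [10.1 21.8]
[    0   178   122   190 13394] [ 48.2 264.9]
[ 190  207  132  122 7924] [255.4 266.2]
[ 209  339  122   31 2640] [269.6 349.7]
[102 362  33  22 507] [120.6 374.5]
[189.97861925 209.21187328] [328.15532837 330.34670219]
(array([-0.1556,  0.0284,  0.0028]), array([-0.06,  0.  ,  0.22]))
```

Call:
move_arm --steps '[[[-0.01,0.002,0,0,0,0],[-0.03,0.006,0,0,0,0],[-0.055,0.01,0,0,0,0],[-0.085,0.016,0,0,0,0],[-0.112,0.021,0,0,0,0],[-0.135,0.025,0,0,0,0],[-0.15,0.028,0,0,0,0],[-0.156,0.028,0,0,0,0],[-0.156,0.028,0.005,0,0,0],[-0.156,0.028,0.012,0,0,0]]]'

```text
t: 29.1
ee_pos: [0.4529, -0.2545, 0.0512]
eef_rot: [3.141, -0.001, 1.393]
contact_force: [0.5, 0.4, -0.8]
finger_gap: 0.688
grip_force: 64.5
```

Call:
move_arm --steps '[[[0,0,0.007,0,0,0],[0,0,0.015,0,0,0],[0,0,0.023,0,0,0],[0,0,0.03,0,0,0],[0,0,0.036,0,0,0],[0,0,0.0405,0,0,0],[0,0,0.0405,0,0,0],[0,0,0.0405,0,0,0],[0,0,0.0405,0,0,0],[0,0,0.0405,0,0,0]]]'

```text
t: 29.93
ee_pos: [0.453, -0.2554, 0.0113]
eef_rot: [3.141, 0.0, 1.393]
contact_force: [-0.0, -0.4, -0.3]
finger_gap: 0.686
grip_force: 64.5
```

Call:
move_arm --steps '[[[0,0,0.001,0,0,0],[0,0,0.002,0,0,0],[0,0,0.002,0,0,0],[0,0,0.002,0,0,0],[0,0,0.002,0,0,0],[0,0,0.002,0,0,0],[0,0,0.002,0,0,0],[0,0,0.002,0,0,0],[0,0,0.002,0,0,0],[0,0,0.002,0,0,0]]]'

```text
t: 30.77
ee_pos: [0.4529, -0.2552, 0.009]
eef_rot: [3.142, 0.0, 1.393]
contact_force: [-0.1, 0.4, -1.0]
finger_gap: 0.69
grip_force: 64.5
```

Call:
move_arm --steps '[[[0,0,0,0,0,0],[0,0,0,0,0,0],[0,0,0,0,0,0],[0,0,0,0,0,0],[0,0,0,0,0,0],[0,0,0,0,0,0],[0,0,-0.005,0,0,0],[0,0,-0.02,0,0,0],[0,0,-0.05,0,0,0],[0,0,-0.09,0,0,0]]]' --hand 0.82

```text
t: 31.6
ee_pos: [0.4516, -0.2542, 0.0985]
eef_rot: [-3.137, -0.001, 1.394]
contact_force: [0.0, -0.6, -0.4]
finger_gap: 0.821
grip_force: 0.0
```

Call:
move_arm --steps '[[[0,0,-0.03,0,0,0],[0,0,-0.07,0,0,0],[0.03,0,-0.1,0,0,0],[0.07,0,-0.12,0,0,0],[0.11,0,-0.12,0,0,0],[0.15,0,-0.12,0,0,0],[0.19,0,-0.12,0,0,0],[0.2,0,-0.12,0,0,0],[0.2,0,-0.12,0,0,0],[0.2,0,-0.12,0,0,0]]]'

```text
t: 32.43
ee_pos: [0.4879, -0.0583, 0.2191]
eef_rot: [-3.141, 0.001, 1.395]
contact_force: [-0.8, -1.2, -0.2]
finger_gap: 0.817
grip_force: 0.0
```

Run:
```python
from h import *
s=env.observe();print(s['ee_pos'],s['contact_force'])
a=imaging.get_image('top');b=imaging.get_image('side')
np.set_printoptions(precision=1,suppress=True)
print('top long ctr',project(a,[.445,-.3,.004]),project(b,[[.434,-.358,.06],[.453,-.2546,.02],[.463,.309,.05]]))
p=cv2.resize(a['frame'][150:245,160:410],(750,285),interpolation=cv2.INTER_CUBIC)
q=cv2.resize(b['frame'][160:318,200:400],(380,300),interpolation=cv2.INTER_CUBIC)
img=np.zeros((590,760,3),np.uint8);img[:285,:750]=p;img[288:588,:380]=q
cv2.imwrite('pics/final.png',img)
```

```text
[ 0.48790004 -0.0582505   0.2191297 ] [-0.77422698 -1.23276429 -0.15910453]
top long ctr [[364.4 215.3]] [[291.8 271.2]
 [282.6 262.5]
 [229.5 180.5]]
```

View pics/final.png

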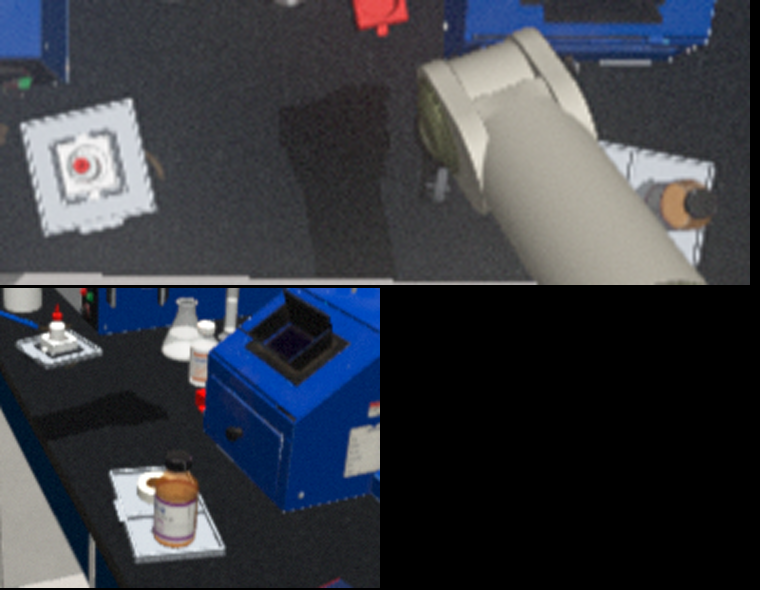

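The final picture shows the amber bottle standing in the small bay, the tape flat in the large bay, and the dropper upright in the seated block. The flask and buffer bottle have not moved.

```bash
python3 -c "
from plant import env
print(env.close_job())"
```

```text
the job is handed in; nothing more can be done
None
```

Both kits are made up and the job was handed in at about 32 s of the 112 s allowed; the hand-in call returned no verdict, so the result rests on the final pictures, which show every part in its place.

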